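# Level the tilted bench shelf and hold its spirit level down

## Robot

A 6-joint arm with a two-finger parallel gripper is mounted at the origin on the work surface; the furniture and walls round the work are solid. World frame = base frame: x ahead of the robot, y to its left, z up, the work surface at z = 0. Lengths are in mm, angles in degrees, forces in N, time in s.
With the tool pointing down it reaches from about 275 to 725 mm from the base axis. Payload 15.9 kg.
Tool frame: the origin (TCP) lies on the centre line of the jaws, within the pads' length; the fingertips stand 8 mm ahead of it and the grasp point (between the pads) lies 11 mm behind it (manip.tips_ahead is the distance from the TCP to the fingertips, in mm); z points along the fingers, y is the direction in which the jaws open and shut (so a half turn about z gives the same grasp; the last joint's range is limited). The gripper opens to 85 mm and grips with 20 to 120 N. Pads are 22 mm wide; open, the fingers measure 114 mm over their backs; the gripper's body (76 mm by 85 mm) begins 54 mm behind the grasp point. The pads swing forward as they close: fully open they stand 13 mm farther back than shut.
Start: joints at [-73.74, 12.198, -1.971, 75.831, 0, 90], TCP at [139.997, -479.986, 201.906] pointing down, gripper open.
Joint ranges: [-170.91, 170.91], [-42.67, 98.43], [-65.05, 77.54], [-120.47, 116.71], [-90, 82.35], [-180, 180]. Speed limits (degrees/s): [108.29, 108.29, 136.94, 147.25, 180, 180].

## Interface

Orientations are given as a 3x3 rotation matrix whose columns are the frame's x, y, z axes.
In Python, from workcell import manip gives the robot as it stands.
- The arm moves only by the tool drive_tool, never from a script. Its argument "increments" is a list that holds one entry, the list of rows, each a list of 5 numbers: the opening, from 0 (shut) to 1 (fully open), then the shift along the tool's x, y, z each as a share of 0.3 m, from -1 to 1, then the turn about the tool's z as a share of 60 degrees, from -1 to 1. In form: [[[jaw, dx, dy, dz, spin], ...]]. A call has 1 to 8 rows; each row is the pose to reach, as a shift and turn from the pose commanded when the call began, along the tool's axes at that moment; what a row does not reach only later rows make up. A row lasts 1/8 s, in which the tool goes at most 62.5 mm and 10.7 degrees, less where a joint would pass 70% of its speed; a pose out of reach is approached as far as the arm can. A call with a number of a shift or a turn outside -1 to 1 is refused whole. A call with a gripper value outside its range is refused whole. The fingers move at their own pace and stop on an object; "grip_force" is the grip in N (left out, the last holds). Time passes only in rows, so rows that repeat a pose let the fingers close. It gives the time, the measured TCP pose, the force and the opening at its end, in the units of the state.
- manip.state(): the state, without advancing time (a new reading comes with each control period).
- manip.grab_frame(name): name is "scene" or "side" or "wrist"; returns a dict with "frame" (420x560x3 uint8, blue, green, red), "z_map" (420x560 float32, mm along the optical axis (not along the pixel's ray), 0 where there is no reading), "intrinsics" (3x3 intrinsics, pixels), "dist_coeffs" ([k1, k2, p1, p2, k3] as OpenCV has them; the pictures are not rectified), "R" (3x3) and "t" (3): a world point X has camera coordinates R X + t; the wrist camera has in their place "T_tool_cam" (4x4, takes a point from camera to tool coordinates, whose origin is the TCP and whose axes are the flange's). Camera axes: x right, y down, z forward; pixel columns grow to the right and rows downward; lengths in mm; the calibration is good to about 2 mm. A picture is of the moment at which its call begins: read the wrist's pose just before it.
- manip.sign_off(): hands the job in, once; it reports no verdict.
The state is a dict: "time_s": time; "joints": joint angles; "dq": joint speeds; "joint_torque": joint torques, N m; "tcp_pos": TCP position; "ee_rot": TCP orientation; "wrist_force": force on the tool from outside, world axes, zero at the start; "wrist_torque": the same for the moment, N m; "finger_gap": finger opening in mm.
Only numpy, scipy, OpenCV 4.12 (cv2) and the standard library are available. Lean on these libraries where they do the work, as an engineer would, in place of code of your own. Each camera call takes 0.05 s, during which the arm holds its last target.

## Task

One of the two small levelling shelves on the bench is out of level: pressing its sprung spirit level flat onto the shelf shows the bubble off to one side, while the other shelf's bubble, pressed, is centred. Turn the knob of the tilted shelf's foot until, with its level pressed flat, the bubble stands between the two lines, and finish while still pressing that level flat, not letting go. Leave the level shelf's knob as it is and the loose things round about where they are.

Things in the scene. Friction and masses are not known exactly. Their poses are not given: they have to be found in the camera images.
- shelf_1: levelling shelf, 300 x 80 mm, fixed to the bench: dark steel base plate, and above it a grey metal board (290 x 78 mm, top 58 mm when level, above the bench). The board rocks on a pivot rod at one end and is carried at the other by a levelling foot, a screw with a black knob; a spirit level lies on it. Origin: centre of the base's underside, on the bench; z up; y along the shelf, from the pivot end to the foot end.
- foot_1_knob (a point): middle of that shelf's knob, on its axis, at the height to grip (82 to 88 mm above the bench, with the tilt). Black, round and fluted, upright, 34 mm across over the ribs, 28 mm tall, free all round and above; its underside is 14 mm above the board. Turning it clockwise seen from above raises the foot end of the board. It turns stiffly (0.15 N m) and stays where it is left; about 3.5 rad each way from level.
- foot_1_mark (a point): end of the short steel index bar on that knob's top, 14 mm off the knob's axis and 14 mm above the knob point; goes round with the knob.
- level_1_press (a point): where to press that shelf's spirit level: top face of its free end, 25 mm from the end, 85 mm from the knob's axis on the line to the pivot. The level is a plain steel bar, 190 x 32 x 26 mm, lying along the shelf, hinged at the shelf's pivot end; a leaf spring holds the free end up, so this point stands 92 to 96 mm above the bench untouched and 11 mm lower (80 to 85 mm) pressed flat. Pressing it flat takes about 4 N; push with about 10 N to seat it firmly.
- level_1_vial (a point): middle of the vial in that level, at the height of its top face, 70 mm from the press point. Clear tube over a black floor, 20 mm across and 86 mm long, with two white lines round it 28 mm apart; a white bubble 20 mm long moves in it. Its y axis points to the foot end.
- level_1 (a joint): how far that level is pressed, rad: 0 sprung up, 0.07 flat on the board (0.069 to 0.072 with the push).
- bubble_1 (a joint): offset of the bubble's middle from the vial's middle, m, positive towards the foot end (-0.024 to 0.024). It goes to the higher end. With the level sprung up it lies at the foot-end stop and tells nothing; with the level held flat it settles within about 2.5 s and shows the board's tilt: 12 mm for each rad the knob is away from level, negative if the foot end is low. Between the lines: within 0.004.
- shelf_2: levelling shelf, 300 x 80 mm, fixed to the bench: dark steel base plate, and above it a grey metal board (290 x 78 mm, top 58 mm when level, above the bench). The board rocks on a pivot rod at one end and is carried at the other by a levelling foot, a screw with a black knob; a spirit level lies on it. Origin: centre of the base's underside, on the bench; z up; y along the shelf, from the pivot end to the foot end.
- foot_2_knob (a point): middle of that shelf's knob, on its axis, at the height to grip (82 to 88 mm above the bench, with the tilt). Black, round and fluted, upright, 34 mm across over the ribs, 28 mm tall, free all round and above; its underside is 14 mm above the board. Turning it clockwise seen from above raises the foot end of the board. It turns stiffly (0.15 N m) and stays where it is left; about 3.5 rad each way from level.
- foot_2_mark (a point): end of the short steel index bar on that knob's top, 14 mm off the knob's axis and 14 mm above the knob point; goes round with the knob.
- level_2_press (a point): where to press that shelf's spirit level: top face of its free end, 25 mm from the end, 85 mm from the knob's axis on the line to the pivot. The level is a plain steel bar, 190 x 32 x 26 mm, lying along the shelf, hinged at the shelf's pivot end; a leaf spring holds the free end up, so this point stands 92 to 96 mm above the bench untouched and 11 mm lower (80 to 85 mm) pressed flat. Pressing it flat takes about 4 N; push with about 10 N to seat it firmly.
- level_2_vial (a point): middle of the vial in that level, at the height of its top face, 70 mm from the press point. Clear tube over a black floor, 20 mm across and 86 mm long, with two white lines round it 28 mm apart; a white bubble 20 mm long moves in it. Its y axis points to the foot end.
- level_2 (a joint): how far that level is pressed, rad: 0 sprung up, 0.07 flat on the board (0.069 to 0.072 with the push).
- bubble_2 (a joint): offset of the bubble's middle from the vial's middle, m, positive towards the foot end (-0.024 to 0.024). It goes to the higher end. With the level sprung up it lies at the foot-end stop and tells nothing; with the level held flat it settles within about 2.5 s and shows the board's tilt: 12 mm for each rad the knob is away from level, negative if the foot end is low. Between the lines: within 0.004.
- oil_bottle: white squeeze bottle with a pointed red cap, 52 mm across, 140 mm tall, standing loose; origin under its centre. Bystander.
- green_tape: roll of green tape, 80 mm across, 18 mm tall, lying loose; origin under its centre. Bystander.
- masking_tape: roll of tan tape, 104 mm across, 24 mm tall, lying loose; origin under its centre. Bystander.

How it is judged:
By the outcome, as a careful person would: the job done as asked, in the order asked, and still so for the second after the job is handed in, while the arm keeps its last pose, push and grip.
It also fails if it takes over 67 s, if anything falls off the work surface, if the arm or the gripper's body presses on something with over 40 N, if the wrist force passes 120 N, or if a joint passes its speed limit or range.

## Working session

There is one attempt and no reset: what is moved stays moved. The work goes in short steps, Python scripts to look and compute and a tool call to move; the robot and the scene stay as the last step left them, time stands still between calls to the robot, and variables do not carry over. Pictures are saved under pics/ and viewed, and the job is handed in when it is done.

Besides the shell and the picture viewer there is one more tool, called after ">>>" by a JSON object that holds its "api" and its "payload". drive_tool: Moves the arm, as the interface text tells. Its arguments: {"type":"object","properties":{"increments":{"type":"array"},"grip_force":{"type":"number"}},"required":["increments"]}

```bash
mkdir -p pics; ls; python3 - <<'E'
from workcell import manip
import cv2
s=manip.state(); print(s)
for n in ("scene","side","wrist"):
    f=manip.grab_frame(n); cv2.imwrite(f"pics/{n}0.png",f["frame"])
    print(n,{k:v for k,v in f.items() if k not in("frame","z_map")}, (f["z_map"]>0).mean())
E
```

```text
pics
{'time_s': 0.0, 'joints': array([-7.37402478e+01,  1.22264666e+01, -2.01058104e+00,  7.58311978e+01,
       -8.87045014e-04,  8.99989653e+01]), 'dq': array([ 0.06774296,  0.02505679, -0.03694012,  0.02874955, -0.07103124,
        0.03207391]), 'joint_torque': array([-2.56537642e-03, -6.86160064e+01,  4.87121594e+01,  1.76832348e-02,
       -6.03363128e-05, -6.84638326e-05]), 'tcp_pos': array([ 139.88061152, -479.62383716,  201.38546819]), 'ee_rot': array([[ 9.59997150e-01,  2.80009556e-01, -3.48363795e-04],
       [ 2.80009772e-01, -9.59996474e-01,  1.13913141e-03],
       [-1.54603340e-05, -1.19110817e-03, -9.99999291e-01]]), 'wrist_force': array([ 0.25426258, -0.27420916,  0.50579814]), 'wrist_torque': array([-0.00280017,  0.07378522,  0.01900394]), 'finger_gap': 85.22050112247548}
scene {'intrinsics': array([[473.13970186,   0.        , 273.53102146],
       [  0.        , 473.13970186, 206.73598624],
       [  0.        ,   0.        ,   1.        ]]), 'dist_coeffs': array([-0.11360552,  0.        ,  0.        ,  0.        ,  0.        ]), 'R': array([[-0.79326311, -0.608875
[... 617 characters left out ...]
[ 509.87407244,  203.89086789, 1023.70957996])} 0.921577380952381
wrist {'intrinsics': array([[309.1850081 ,   0.        , 277.83667281],
       [  0.        , 309.1850081 , 205.32469039],
       [  0.        ,   0.        ,   1.        ]]), 'dist_coeffs': array([0.00386367, 0.        , 0.        , 0.        , 0.        ]), 'T_tool_cam': array([[-5.31647863e-05, -9.53774742e-01, -3.00522443e-01,
         7.66125086e+01],
       [ 9.99999395e-01,  2.79364778e-04, -1.06353396e-03,
        -2.08578814e-01],
       [ 1.09832721e-03, -3.00522318e-01,  9.53774150e-01,
        -1.72736765e+02],
       [ 0.00000000e+00,  0.00000000e+00,  0.00000000e+00,
         1.00000000e+00]])} 0.9958928571428571
```

View pics/scene0.png

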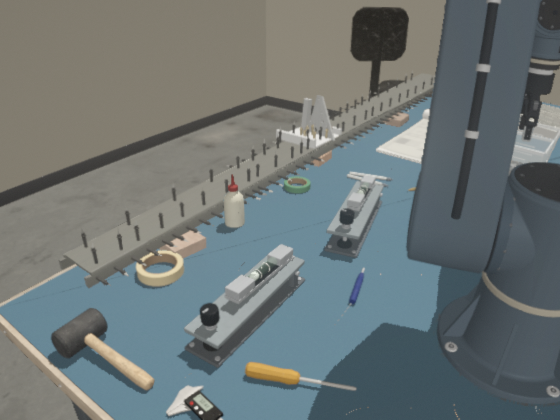

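View pics/side0.png

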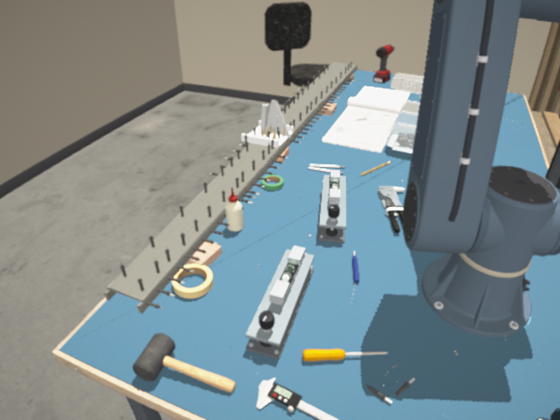

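View pics/wrist0.png

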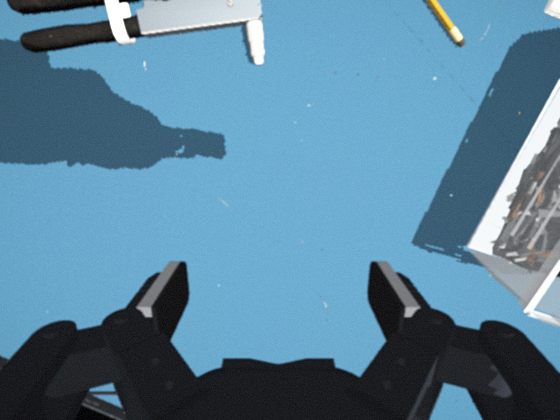

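```bash
cat > h.py <<'E'
import numpy as np, cv2
from workcell import manip
def ray(f,uv,tool=None):
    n=cv2.undistortPoints(np.array([[uv]],float),f["intrinsics"],f["dist_coeffs"])[0,0]
    d=np.array([n[0],n[1],1.])
    if "R" in f:
        R=f["R"];o=-R.T@f["t"];d=R.T@d
    else:
        T=f["T_tool_cam"];p,Rt=tool;o=p+Rt@T[:3,3];d=Rt@T[:3,:3]@d
    return o,d/np.linalg.norm(d)
def tri(rs):
    A=sum(np.eye(3)-np.outer(d,d) for o,d in rs);b=sum((np.eye(3)-np.outer(d,d))@o for o,d in rs)
    X=np.linalg.solve(A,b);return X,[np.linalg.norm((np.eye(3)-np.outer(d,d))@(X-o)) for o,d in rs]
def plane(r,z):
    o,d=r;return o+d*(z-o[2])/d[2]
def proj(f,X,tool=None):
    if "R" in f: c=f["R"]@X+f["t"]
    else:
        T=f["T_tool_cam"];p,Rt=tool;c=T[:3,:3].T@(Rt.T@(X-p)-T[:3,3])
    return cv2.projectPoints(c[None],np.zeros(3),np.zeros(3),f["intrinsics"],f["dist_coeffs"])[0][0,0]
E
python3 - <<'E'
from h import *
def crop(n,c,name,w=100,hh=75,s=8):
    im=cv2.imread(f"pics/{n}0.png");x,y=c
    cv2.imwrite(f"pics/{name}.png",cv2.resize(im[y:y+hh,x:x+w],None,fx=s,fy=s,interpolation=cv2.INTER_CUBIC))
crop("scene",(190,240),"sA",130,110,5)
crop("scene",(310,165),"sB",90,80,7)
crop("side",(240,240),"dA",90,115,5)
crop("side",(300,165),"dB",70,80,7)
E
```

```text
(no output)
```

View pics/sA.png

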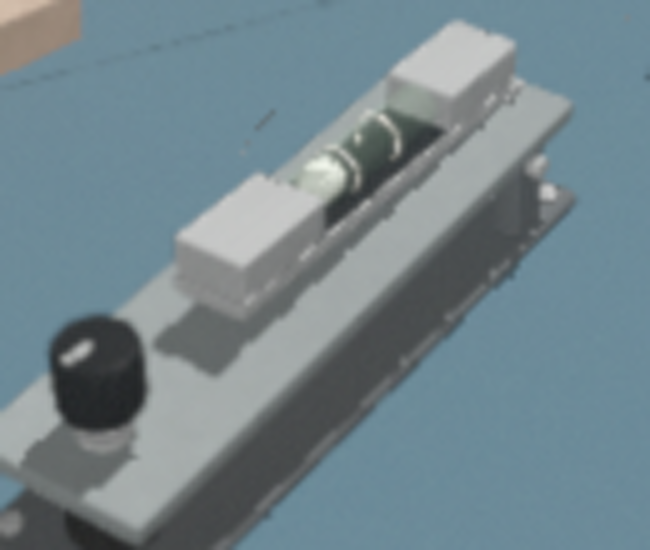

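View pics/sB.png

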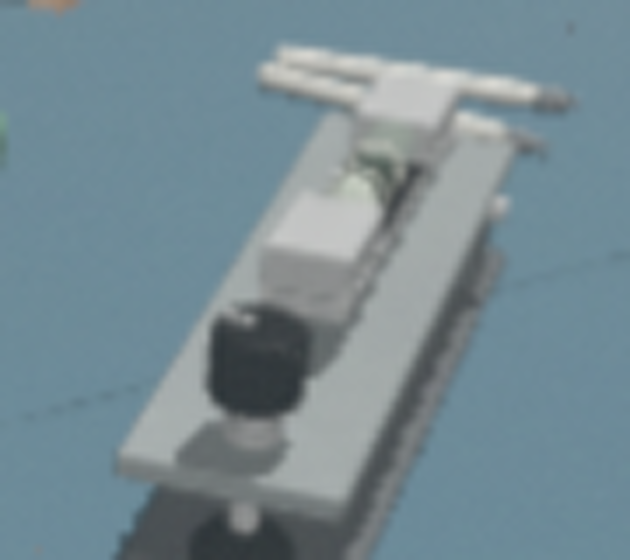

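View pics/dA.png

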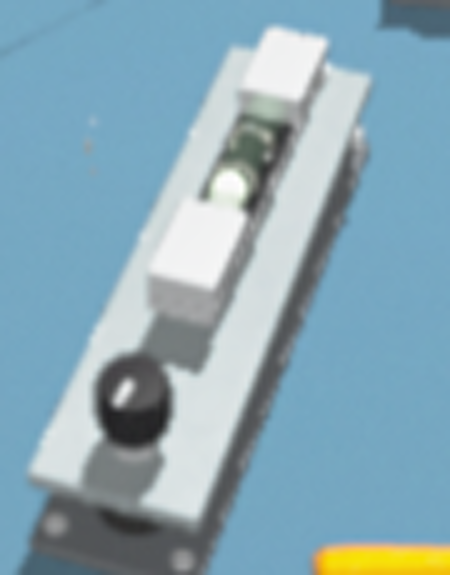

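View pics/dB.png

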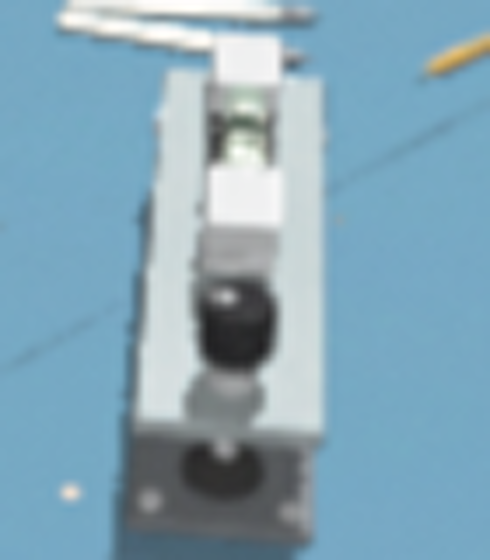

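```bash
python3 - <<'E'
from h import *
f={n:manip.grab_frame(n) for n in("scene","side")}
# knob silhouettes: threshold dark inside box
box={"scene":{"A":(197,300,224,328),"B":(336,206,358,226)},"side":{"A":(255,308,278,332),"B":(326,203,343,219)}}
K={}
for k in "AB":
    rs=[];
    for n in f:
        x0,y0,x1,y1=box[n][k];g=f[n]["frame"][y0:y1,x0:x1].max(2)
        m=(g<75).astype(np.uint8)
        N,L,st,c=cv2.connectedComponentsWithStats(m);i=1+np.argmax(st[1:,4]);
        hull=cv2.convexHull(np.argwhere(L==i)[:,::-1].astype(np.int32));M=cv2.moments(hull)
        uv=(M["m10"]/M["m00"]+x0,M["m01"]/M["m00"]+y0);print(k,n,uv,st[i],cv2.contourArea(hull));rs.append(ray(f[n],uv))
    X,e=tri(rs);K[k]=X;print(k,"knob",X,e)
# level press block top corners via crops -> (crop px/scale+offset)
blk={"A":{"scene":[(175,240),(242,268),(325,200),(258,172)],"side":[(148,276),(215,296),(247,215),(193,198)]},
"B":{"scene":[(263,243),(335,265),(383,210),(310,188)],"side":[(203,223),(280,225),(283,170),(210,168)]}}
off={"A":{"scene":((190,240),5),"side":((240,240),5)},"B":{"scene":((310,165),7),"side":((300,165),7)}}
far={"A":{"scene":[(388,75),(455,98),(517,42),(458,20)],"side":[(245,92),(308,105),(328,40),(275,27)]},"B":{"scene":[(360,112),(430,135),(465,85),(395,65)],"side":[(213,82),(283,84),(281,36),(214,34)]}}
for k in "AB":
  for nm,bb in(("near",blk),("far",far)):
    P=[]
    for i in range(4):
        rs=[ray(f[n],(bb[k][n][i][0]/off[k][n][1]+off[k][n][0][0]-.5,bb[k][n][i][1]/off[k][n][1]+off[k][n][0][1]-.5)) for n in f]
        X,e=tri(rs);P.append(X);print(k,nm,i,X.round(1),np.round(e,1))
    print(k,nm,"mean",np.mean(P,0).round(1))
E
```

```text
A scene (209.16692268305172, 314.50128008192524) [  3   4  19  22 321] 325.5
A side (265.89198606271776, 321.21254355400697) [  5   5  14  16 104] 143.5
A knob [442.05293064 343.0177034   81.45477638] [np.float64(1.5551762025854923), np.float64(1.5551762025855487)]
B scene (346.5933562428408, 216.5589919816724) [  4   4  14  14 156] 145.5
B side (333.42857142857144, 211.30666666666667) [ 3  2 10 13 91] 87.5
B knob [420.93666025 -92.0775862   86.92783711] [np.float64(0.2854158873422567), np.float64(0.2854158873422126)]
A near 0 [461.4 281.4  93.3] [0.9 0.9]
A near 1 [428.5 282.7  96.6] [1.8 1.8]
A near 2 [435.1 227.6  91.4] [0.8 0.8]
A near 3 [458.6 237.1 100.5] [0.4 0.4]
A near mean [445.9 257.2  95.5]
A far 0 [466.2 150.   92.6] [0.9 0.9]
A far 1 [433.6 148.7  94.4] [1.1 1.1]
A far 2 [443.   92.6  88.1] [0.5 0.5]
A far 3 [471.   95.7  89.7] [0.1 0.1]
A far mean [453.4 121.8  91.2]
B near 0 [ 452.6 -146.9   98.5] [1.3 1.3]
B near 1 [ 418.5 -138.3  107.8] [2. 2.]
B near 2 [ 432.2 -198.9   98.4] [0.5 0.5]
B near 3 [ 464.6 -201.4   93.2] [2.6 2.6]
B near mean [ 442.  -171.4   99.5]
B far 0 [ 487.7 -284.8   86.2] [1.7 1.7]
B far 1 [ 454.9 -282.9   90.2] [1.8 1.8]
B far 2 [ 471.1 -344.3   82.2] [0.1 0.1]
B far 3 [ 503.3 -343.4   79.4] [2.8 2.8]
B far mean [ 479.3 -313.9   84.5]
```

>>> {"api": "drive_tool", "payload": {"increments": [[[0.0, 0.15, -0.08, 0, -0.17], [0.0, 0.3, -0.16, 0, -0.34], [0.0, 0.45, -0.24, 0, -0.5], [0.0, 0.6, -0.32, 0, -0.67], [0.0, 0.75, -0.4, 0, -0.83], [0.0, 0.9, -0.48, 0, -1]]], "grip_force": 40}}

```text
time_s: 1.0
tcp_pos: [359.9, -264.8, 202.0]
ee_rot: [[0.232, 0.973, 0.0], [0.973, -0.232, -0.0], [-0.0, 0.0, -1.0]]
wrist_force: [1.2, -0.8, 0.0]
finger_gap: 0.2
```

```bash
python3 - <<'E'
from h import *
s=manip.state();print(s["joints"].round(1),s["tcp_pos"].round(1),s["ee_rot"].round(3),s["finger_gap"])
E
```

```text
[-36.3   5.9  -9.4  74.6  -0.   67.1] [ 359.9 -264.8  202. ] [[ 0.232  0.973  0.   ]
 [ 0.973 -0.232 -0.   ]
 [-0.     0.    -1.   ]] 0.22482783048948488
```

>>> {"api": "drive_tool", "payload": {"increments": [[[0.0, 0.1, 0.05, 0, -0.17], [0.0, 0.2, 0.1, 0, -0.34], [0.0, 0.3, 0.15, 0, -0.5], [0.0, 0.36, 0.196, 0, -0.67], [0.0, 0.36, 0.196, 0, -0.83], [0.0, 0.36, 0.196, 0, -1]]]}}

```text
time_s: 1.75
tcp_pos: [441.8, -174.9, 201.7]
ee_rot: [[-0.727, 0.687, -0.0], [0.687, 0.727, 0.0], [0.0, -0.0, -1.0]]
wrist_force: [0.9, 0.9, 0.1]
finger_gap: 0.2
```

>>> {"api": "drive_tool", "payload": {"increments": [[[0.0, 0, 0, 0, -0.17], [0.0, 0, 0, 0, -0.34], [0.0, 0, 0, 0, -0.5], [0.0, 0, 0, 0, -0.67], [0.0, 0, 0, 0, -0.83], [0.0, 0, 0, 0, -1]]]}}

```text
time_s: 2.5
tcp_pos: [441.6, -175.2, 201.8]
ee_rot: [[-0.958, -0.285, -0.0], [-0.285, 0.958, 0.0], [0.0, 0.0, -1.0]]
wrist_force: [-1.1, -0.7, 0.1]
finger_gap: 0.1
```

>>> {"api": "drive_tool", "payload": {"increments": [[[0.0, 0, 0, 0, -0.17], [0.0, 0, 0, 0, -0.34], [0.0, 0, 0, 0, -0.5], [0.0, 0, 0, 0, -0.67], [0.0, 0, 0, 0, -0.83], [0.0, 0, 0, 0, -1]]]}}

```text
time_s: 3.25
tcp_pos: [441.6, -175.2, 201.8]
ee_rot: [[-0.232, -0.973, -0.0], [-0.973, 0.232, 0.0], [-0.0, 0.0, -1.0]]
wrist_force: [-0.6, 0.5, -0.5]
finger_gap: -0.3
```

>>> {"api": "drive_tool", "payload": {"increments": [[[0.0, 0, 0, 0, -0.17], [0.0, 0, 0, 0, -0.34], [0.0, 0, 0, 0, -0.47], [0.0, 0, 0, 0, -0.47]]]}}

```text
time_s: 3.75
tcp_pos: [441.6, -175.2, 201.8]
ee_rot: [[0.249, -0.969, -0.0], [-0.969, -0.249, 0.0], [-0.0, 0.0, -1.0]]
wrist_force: [0.4, 0.8, 0.2]
finger_gap: -0.1
```

```bash
cat > snap.py <<'E'
from h import *
import sys,pickle
s=manip.state();f=manip.grab_frame("wrist")
cv2.imwrite(f"pics/{sys.argv[1]}.png",f["frame"]);pickle.dump((s,f),open(sys.argv[1]+".pkl","wb"))
R=s["ee_rot"];print(s["time_s"],s["joints"].round(1),s["tcp_pos"].round(1),"heading",np.degrees(np.arctan2(R[1,0],R[0,0])).round(2),s["wrist_force"].round(1))
E
python3 snap.py w1
```

```text
3.75 [ -21.6    9.3   -5.6   75.2    0.  -126.1] [ 441.6 -175.2  201.8] heading -75.59 [0.4 0.8 0.2]
```

View pics/w1.png

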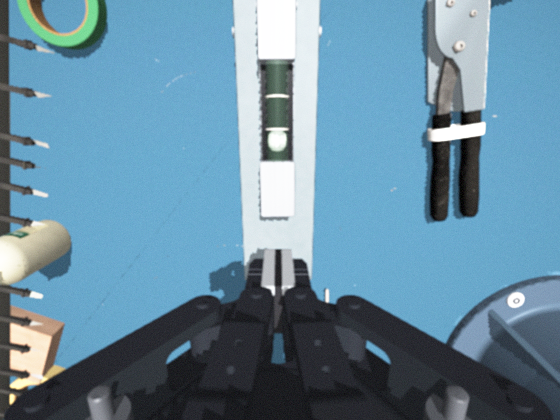

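```bash
python3 - <<'E'
from h import *
import pickle
s,f=pickle.load(open("w1.pkl","rb"));t=(s["tcp_pos"],s["ee_rot"])
for n,uv in dict(endL=(261,215.5),endR=(293,215.5),blkfar=(277,161),line1=(277,130),line2=(277,96),vfar=(277,60),bub=(277,141),topfar=(278,5)).items():
    P=plane(ray(f,uv,t),95);print(n,P.round(1),"tool",(t[1].T@(P-t[0])).round(1))
K=f["z_map"]
for uv in((277,190),(277,20),(250,120),(250,200),(306,200),(306,20)):
    z=K[uv[1],uv[0]];o,d=ray(f,uv,t);dc=np.linalg.inv(f["intrinsics"])@[uv[0],uv[1],1];print(uv,(t[0]+t[1]@(f["T_tool_cam"][:3,:3]@(dc*z)+f["T_tool_cam"][:3,3])).round(1))
for k,(P) in dict(B=[420.9,-92,87]).items(): print(proj(f,np.array(P),t))
E
```

```text
endL [ 451.5 -149.9   95. ] tool [-22.  -15.9 106.8]
endR [ 421.8 -157.5   95. ] tool [-22.   14.8 106.9]
blkfar [ 449.6 -204.5   95. ] tool [ 30.4  -0.5 106.8]
line1 [ 456.4 -231.    95. ] tool [ 57.8  -0.5 106.8]
line2 [ 463.4 -258.3   95. ] tool [ 86.   -0.5 106.8]
vfar [ 470.4 -285.4   95. ] tool [114.   -0.4 106.8]
bub [ 454.1 -221.8   95. ] tool [ 48.2  -0.5 106.8]
topfar [ 479.4 -323.8   95. ] tool [153.4   0.4 106.8]
(277, 190) [ 443.  -178.6   96.9]
(277, 20) [ 478.1 -315.6   86.7]
(250, 120) [ 484.1 -231.3   58.9]
(250, 200) [ 465.8 -150.8   58. ]
(306, 200) [ 408.  -165.9   58.8]
(306, 20) [ 454.6 -328.5   58.7]
[276.96548145 270.41230557]
```

>>> {"api": "drive_tool", "payload": {"increments": [[[0.0, 0.01, 0, 0.15, 0], [0.0, 0.01, 0, 0.31, 0], [0.0, 0.01, 0, 0.345, 0], [0.0, 0.01, 0, 0.365, 0], [0.0, 0.01, 0, 0.37, 0], [0.0, 0.01, 0, 0.37, 0]]]}}

```text
time_s: 4.55
tcp_pos: [443.1, -178.3, 91.9]
ee_rot: [[0.249, -0.968, 0.001], [-0.968, -0.249, -0.001], [0.001, -0.001, -1.0]]
wrist_force: [0.3, 1.4, 0.1]
finger_gap: -0.2
```

```bash
python3 snap.py w2; python3 -c "
from workcell import manip;print(manip.tips_ahead)"
```

```text
4.55 [ -21.9   12.4  -18.    59.5    0.  -126.4] [ 443.1 -178.3   91.9] heading -75.55 [0.3 1.4 0.1]
8.0
```

View pics/w2.png

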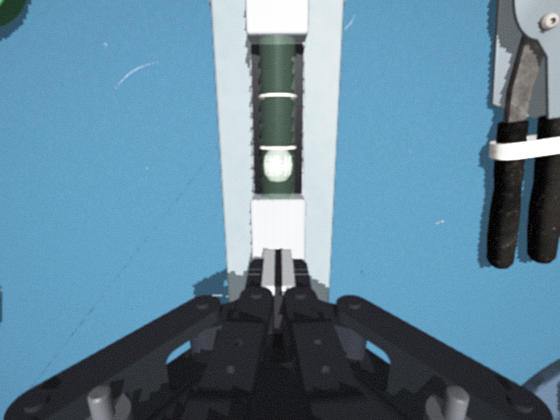

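>>> {"api": "drive_tool", "payload": {"increments": [[[0.0, 0, 0, 0.005, 0], [0.0, 0, 0, 0.01, 0], [0.0, 0, 0, 0.01, 0]]]}}

```text
time_s: 4.97
tcp_pos: [442.3, -178.1, 87.8]
ee_rot: [[0.25, -0.968, -0.0], [-0.968, -0.25, 0.0], [-0.0, 0.0, -1.0]]
wrist_force: [0.1, -0.2, 0.1]
finger_gap: 0.1
```

```bash
python3 snap.py w3; python3 - <<'E'
from h import *
import pickle
for p in("w2","w3"):
    s,f=pickle.load(open(p+".pkl","rb"));t=(s["tcp_pos"],s["ee_rot"])
    for uv in((277,225),(277,210),(262,240),(277,15),(235,120),(278,262)):
        z=f["z_map"][uv[1],uv[0]];dc=np.linalg.inv(f["intrinsics"])@[uv[0],uv[1],1];print(uv,z,(t[0]+t[1]@(f["T_tool_cam"][:3,:3]@(dc*z)+f["T_tool_cam"][:3,3])).round(1))
f=manip.grab_frame("scene");cv2.imwrite("pics/s3.png",cv2.resize(f["frame"][130:270,260:440],None,fx=4,fy=4))
E
```

```text
4.975 [ -21.9   12.6  -18.4   59.1    0.  -126.4] [ 442.3 -178.1   87.8] heading -75.54 [ 0.1 -0.2  0.1]
(277, 225) 179.72136 [ 446.2 -189.5   96.8]
(277, 210) 178.28326 [ 448.4 -198.    95.6]
(262, 240) 183.0393 [ 452.4 -177.9   96.4]
(277, 15) 154.79393 [ 473.4 -295.4   88.5]
(235, 120) 198.0403 [ 486.7 -238.5   59.5]
(278, 262) 139.54523 [ 445.2 -188.3  139.4]
(277, 225) 175.74477 [ 445.7 -190.7   96.4]
(277, 210) 174.52124 [ 447.9 -198.9   95. ]
(262, 240) 177.589 [ 451.9 -179.9   97.3]
(277, 15) 151.5438 [ 472.4 -294.2   87.9]
(235, 120) 195.44646 [ 485.5 -238.4   57.9]
(278, 262) 138.77484 [ 444.6 -188.5  135.9]
```

View pics/s3.png

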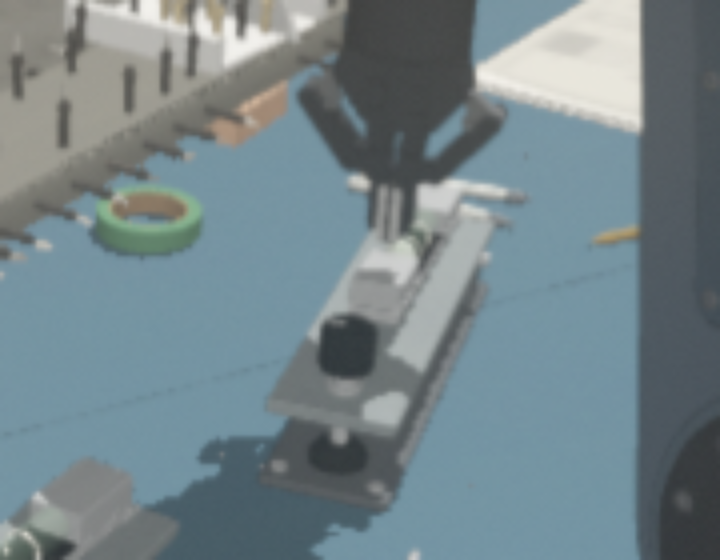

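View pics/w3.png

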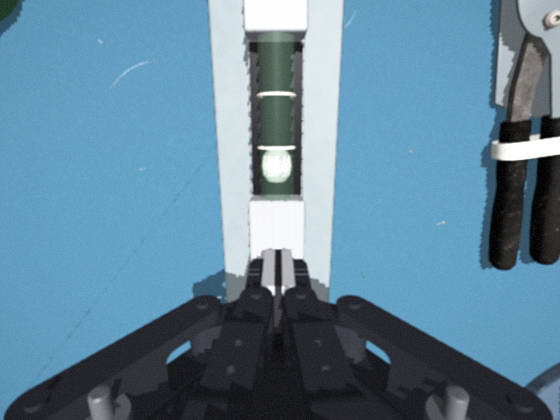

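```bash
python3 - <<'E'
from h import *
import pickle
s,f=pickle.load(open("w3.pkl","rb"));t=(s["tcp_pos"],s["ee_rot"])
for P in((11,0,8),(11,0,-5),(11,0,-40),(0,0,8),(11,0,0)):
    print(P,proj(f,t[0]+t[1]@np.array(P,float),t))
for r in range(235,300,5):
  o=[]
  for c in (262,277,290):
    z=f["z_map"][r,c];dc=np.linalg.inv(f["intrinsics"])@[c,r,1];o.append((f["T_tool_cam"][:3,:3]@(dc*z)+f["T_tool_cam"][:3,3]).round(1))
  print(r,o)
E
```

```text
(11, 0, 8) [277.3861288  218.37957684]
(11, 0, -5) [277.34728614 226.03123598]
(11, 0, -40) [277.20999161 253.07416676]
(0, 0, 8) [277.39470642 234.74526212]
(11, 0, 0) [277.36284344 222.96662875]
235 [array([ 6.9, -8.8, -8.6]), array([ 7.3, -0.2, -9.5]), array([ 6.8,  7.3, -8.3])]
240 [array([ 4.1, -8.8, -9.5]), array([ 3.5, -0.2, -7.9]), array([ 4. ,  7.3, -9.2])]
245 [array([ 0.8, -8.9, -8.9]), array([ 0.3, -0.2, -7.9]), array([ 0.6,  7.3, -8.7])]
250 [array([-2.3, -8.9, -9.3]), array([ 10.3,  -0.1, -35.2]), array([ 11.2,   6.2, -37.1])]
255 [array([-5.4, -9. , -9.4]), array([ 10.5,  -0.1, -41.1]), array([ 10.5,   6. , -41. ])]
260 [array([  6.2,  -7.4, -37.8]), array([ 10.9,  -0.1, -46.8]), array([ 10.6,   5.8, -46.2])]
265 [array([  6.2,  -7.1, -42.8]), array([ 10.2,  -0.1, -50.1]), array([ 11. ,   5.6, -51.7])]
270 [array([  6.5,  -6.9, -48. ]), array([ 11.1,  -0.1, -56.2]), array([ 10.9,   5.5, -55.8])]
275 [array([ 11.1,  -6.2, -60.2]), array([  9.6,  -0. , -57.7]), array([ 10.3,   5.4, -58.9])]
280 [array([ 10.1,  -6.1, -62.5]), array([ 10.9,  -0. , -63.8]), array([ 10.4,   5.2, -63. ])]
285 [array([ 11.4,  -5.8, -68.2]), array([ 10.5,  -0. , -66.8]), array([ 10.3,   5.1, -66.6])]
290 [array([ 13. ,  -5.5, -74.1]), array([  8.8,  -0. , -67.6]), array([ 11.8,   4.8, -72.4])]
295 [array([ 12.2,  -5.4, -76.2]), array([  6.4,  -0. , -67.5]), array([ 11.8,   4.7, -75.5])]
```

```bash
python3 - <<'E'
from h import *
import pickle
s=manip.state();p,R=s["tcp_pos"],s["ee_rot"]
for n in("scene","side"):
    f=manip.grab_frame(n);im=f["frame"].copy()
    a=proj(f,p+R@np.array([0,0,8.]));b=proj(f,p+R@np.array([0,0,-35.]));print(n,a,b)
    c=a.astype(int);x0,y0=c[0]-50,c[1]-60
    cr=cv2.resize(im[y0:y0+80,x0:x0+100],None,fx=7,fy=7,interpolation=cv2.INTER_CUBIC)
    for q,col in((a,(0,0,255)),(b,(0,255,0))): cv2.circle(cr,tuple(int(v) for v in ((q-[x0,y0]+.5)*7)),5,col,2)
    cv2.imwrite(f"pics/t_{n}.png",cr)
E
```

```text
scene [356.03924093 202.82029649] [357.53095934 187.32330533]
side [334.31848235 196.63523287] [335.51842086 184.72079168]
```

View pics/t_scene.png

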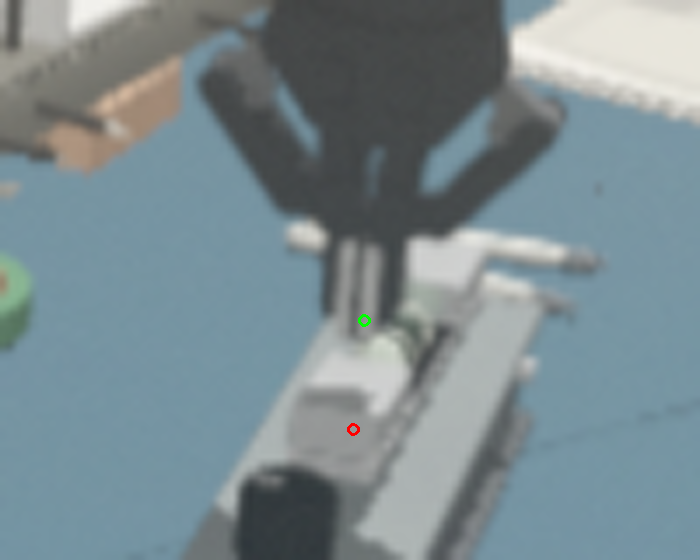

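View pics/t_side.png

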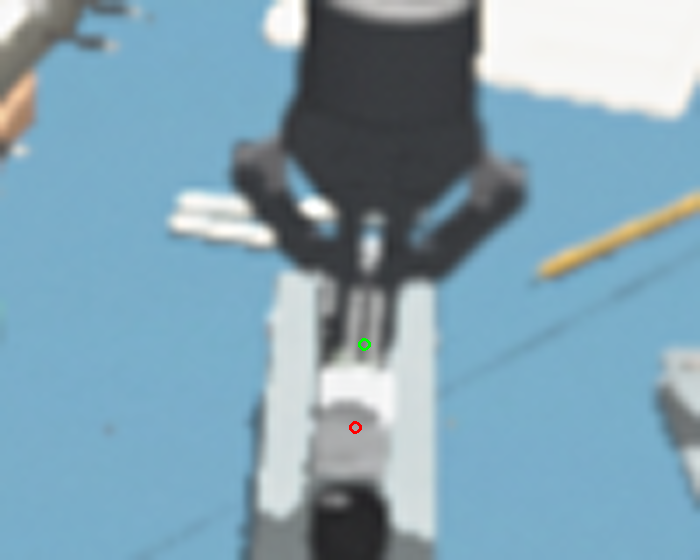

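>>> {"api": "drive_tool", "payload": {"increments": [[[0.0, 0, 0, 0.03, 0], [0.0, 0, 0, 0.05, 0], [0.0, 0, 0, 0.06, 0], [0.0, 0, 0, 0.07, 0], [0.0, 0, 0, 0.08, 0], [0.0, 0, 0, 0.08, 0]]]}}

```text
time_s: 5.92
tcp_pos: [442.5, -178.1, 63.9]
ee_rot: [[0.25, -0.968, 0.0], [-0.968, -0.25, 0.0], [-0.0, -0.0, -1.0]]
wrist_force: [0.2, 1.8, 1.0]
finger_gap: -0.2
```

>>> {"api": "drive_tool", "payload": {"increments": [[[0.0, 0, 0, 0.007, 0], [0.0, 0, 0, 0.014, 0], [0.0, 0, 0, 0.02, 0], [0.0, 0, 0, 0.02, 0]]]}}

```text
time_s: 6.42
tcp_pos: [442.4, -178.0, 57.8]
ee_rot: [[0.25, -0.968, 0.0], [-0.968, -0.25, 0.0], [-0.0, -0.0, -1.0]]
wrist_force: [0.1, 2.5, 3.6]
finger_gap: 0.1
```

>>> {"api": "drive_tool", "payload": {"increments": [[[0.0, 0, 0, 0.005, 0], [0.0, 0, 0, 0.01, 0], [0.0, 0, 0, 0.01, 0]]]}}

```text
time_s: 6.8
tcp_pos: [442.5, -178.0, 55.0]
ee_rot: [[0.25, -0.968, 0.0], [-0.968, -0.25, 0.0], [-0.0, -0.0, -1.0]]
wrist_force: [-1.7, 5.0, 8.5]
finger_gap: -0.1
```

>>> {"api": "drive_tool", "payload": {"increments": [[[0.0, 0, 0, 0.002, 0], [0.0, 0, 0, 0.002, 0], [0.0, 0, 0, 0.002, 0], [0.0, 0, 0, 0.002, 0], [0.0, 0, 0, 0.002, 0], [0.0, 0, 0, 0.002, 0], [0.0, 0, 0, 0.002, 0], [0.0, 0, 0, 0.002, 0]]]}}

```text
time_s: 7.8
tcp_pos: [442.5, -178.0, 54.8]
ee_rot: [[0.25, -0.968, 0.0], [-0.968, -0.25, 0.0], [0.0, -0.0, -1.0]]
wrist_force: [-4.6, 5.6, 16.1]
finger_gap: -0.3
```

```bash
python3 snap.py w4
```

```text
7.8 [ -21.9   14.1  -21.5   54.3    0.  -126.4] [ 442.5 -178.    54.8] heading -75.53 [-4.6  5.6 16.1]
```

View pics/w4.png

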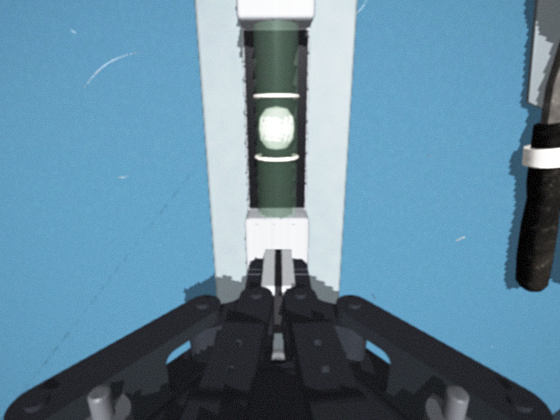

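>>> {"api": "drive_tool", "payload": {"increments": [[[0.0, 0, 0, -0.001, 0], [0.0, 0, 0, -0.001, 0], [0.0, 0, 0, -0.001, 0], [0.0, 0, 0, -0.001, 0], [0.0, 0, 0, -0.001, 0], [0.0, 0, 0, -0.001, 0], [0.0, 0, 0, -0.001, 0], [0.0, 0, 0, -0.001, 0]]]}}

```text
time_s: 8.85
tcp_pos: [442.5, -178.0, 54.9]
ee_rot: [[0.25, -0.968, 0.0], [-0.968, -0.25, 0.0], [-0.0, -0.0, -1.0]]
wrist_force: [-3.4, 4.4, 11.4]
finger_gap: 0.1
```

```bash
python3 snap.py w5; python3 - <<'E'
import cv2,numpy as np
for n in("w4","w5"):
    im=cv2.imread(f"pics/{n}.png").astype(int);print([int(v) for v in im[24:212,268:286].min(2).mean(1)])
E
```

```text
8.85 [ -21.9   14.1  -21.5   54.3    0.  -126.4] [ 442.5 -178.    54.9] heading -75.53 [-3.4  4.4 11.4]
[124, 125, 125, 127, 128, 123, 104, 86, 83, 84, 85, 85, 83, 83, 83, 83, 83, 82, 82, 82, 82, 82, 82, 82, 81, 82, 83, 83, 83, 81, 83, 81, 83, 81, 81, 82, 79, 81, 79, 81, 80, 79, 81, 79, 80, 80, 79, 79, 80, 79, 79, 79, 79, 79, 79, 79, 80, 78, 78, 79, 77, 79, 78, 78, 77, 77, 75, 73, 116, 222, 255, 255, 255, 183, 88, 71, 75, 75, 76, 75, 75, 80, 105, 151, 195, 219, 224, 225, 225, 226, 226, 228, 233, 243, 249, 252, 253, 252, 251, 251, 254, 254, 254, 254, 253, 254, 254, 254, 254, 252, 250, 250, 250, 248, 245, 246, 242, 228, 215, 211, 208, 204, 202, 192, 161, 112, 77, 71, 73, 72, 72, 69, 95, 192, 255, 255, 255, 194, 87, 65, 71, 71, 71, 71, 72, 72, 70, 70, 71, 71, 72, 72, 71, 70, 72, 71, 71, 70, 71, 71, 72, 71, 70, 71, 71, 71, 72, 71, 70, 71, 71, 71, 71, 71, 70, 69, 70, 69, 69, 69, 68, 68, 72, 90, 119, 134, 136, 137]
[125, 125, 125, 126, 130, 123, 104, 87, 83, 84, 83, 83, 85, 83, 83, 83, 83, 83, 83, 82, 82, 84, 81, 82, 82, 80, 82, 81, 82, 82, 82, 83, 82, 81, 82, 81, 82, 81, 81, 80, 80, 80, 80, 80, 79, 81, 81, 80, 79, 80, 80, 79, 78, 80, 79, 79, 79, 78, 78, 79, 77, 77, 77, 77, 78, 77, 75, 74, 117, 224, 255, 255, 254, 180, 89, 72, 74, 77, 77, 75, 75, 75, 88, 124, 175, 208, 222, 224, 225, 225, 226, 226, 231, 242, 248, 252, 253, 251, 250, 251, 254, 254, 254, 253, 253, 254, 254, 254, 254, 253, 250, 251, 251, 249, 246, 246, 244, 235, 223, 216, 209, 206, 203, 200, 181, 138, 90, 74, 71, 73, 73, 68, 98, 200, 255, 255, 255, 193, 86, 66, 70, 73, 71, 71, 71, 72, 71, 71, 72, 71, 70, 69, 71, 70, 71, 72, 70, 72, 72, 70, 72, 71, 71, 72, 72, 70, 70, 73, 71, 70, 71, 72, 71, 70, 70, 69, 70, 69, 69, 69, 68, 68, 72, 90, 119, 134, 135, 137]
```

>>> {"api": "drive_tool", "payload": {"increments": [[[0.0, 0, 0, -0.2, 0], [0.0, 0, 0, -0.37, 0], [0.0, -0.19, -0.05, -0.37, 0.03], [0.0, -0.38, -0.1, -0.37, 0.06], [0.0, -0.57, -0.15, -0.37, 0.1], [0.0, -0.76, -0.2, -0.37, 0.13], [0.0, -0.95, -0.25, -0.37, 0.17], [0.0, -1.0, -0.27, -0.37, 0.19]]]}}

```text
time_s: 9.9
tcp_pos: [445.6, 135.3, 165.3]
ee_rot: [[0.056, -0.998, -0.0], [-0.998, -0.056, -0.0], [0.0, 0.0, -1.0]]
wrist_force: [0.7, -0.5, -0.1]
finger_gap: -0.2
```

>>> {"api": "drive_tool", "payload": {"increments": [[[0.0, -0.2, -0.01, -0.06, 0], [0.0, -0.35, -0.02, -0.12, 0], [0.0, -0.41, -0.023, -0.12, 0], [0.0, -0.41, -0.023, -0.12, 0]]]}}

```text
time_s: 10.4
tcp_pos: [446.1, 256.1, 200.8]
ee_rot: [[0.055, -0.998, -0.001], [-0.998, -0.055, -0.001], [0.001, 0.001, -1.0]]
wrist_force: [-1.1, -0.5, -0.3]
finger_gap: 0.2
```

```bash
python3 snap.py w6
```

```text
10.4 [ 29.9  14.    0.1  76.2  -0.  -63.3] [446.1 256.1 200.8] heading -86.86 [-1.1 -0.5 -0.3]
```

View pics/w6.png

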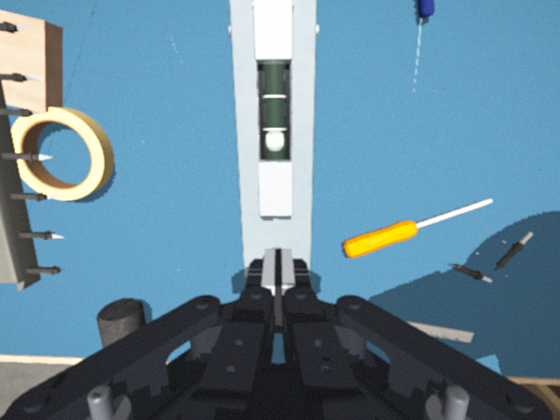

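```bash
python3 - <<'E'
from h import *
import pickle
s,f=pickle.load(open("w6.pkl","rb"));t=(s["tcp_pos"],s["ee_rot"])
for n,uv in dict(endL=(259,216),endR=(291,216),line1=(274.5,130),line2=(274,96),topfar=(272,5)).items():
    P=plane(ray(f,uv,t),94);print(n,P.round(1),"tool",(t[1].T@(P-t[0])).round(1))
for uv in((275,190),(273,20),(248,120),(250,200),(304,200),(304,20)):
    z=f["z_map"][uv[1],uv[0]];dc=np.linalg.inv(f["intrinsics"])@[uv[0],uv[1],1];print(uv,(t[0]+t[1]@(f["T_tool_cam"][:3,:3]@(dc*z)+f["T_tool_cam"][:3,3])).round(1))
E
```

```text
endL [462.5 279.4  94. ] tool [-22.4 -17.7 106.8]
endR [431.8 277.8  94. ] tool [-22.5  13.  106.8]
line1 [451.8 198.4  94. ] tool [ 57.8  -2.6 106.8]
line2 [453.6 170.3  94. ] tool [ 86.   -2.9 106.9]
topfar [458.6 103.1  94. ] tool [153.4  -4.2 106.9]
(275, 190) [448.5 253.4  92.2]
(273, 20) [457.5 111.6  87.4]
(248, 120) [478.7 192.8  56.4]
(250, 200) [474.6 275.8  54.5]
(304, 200) [416.5 272.7  54.3]
(304, 20) [430.5 103.3  58.7]
```

>>> {"api": "drive_tool", "payload": {"increments": [[[0.0, 0.008, -0.007, 0.2, 0], [0.0, 0.008, -0.007, 0.4, 0], [0.0, 0.008, -0.007, 0.45, 0], [0.0, 0.008, -0.007, 0.47, 0], [0.0, 0.008, -0.007, 0.485, 0], [0.0, 0.008, -0.007, 0.49, 0], [0.0, 0.008, -0.007, 0.495, 0], [0.0, 0.008, -0.007, 0.495, 0]]]}}

```text
time_s: 11.45
tcp_pos: [449.1, 253.9, 53.7]
ee_rot: [[0.054, -0.999, 0.001], [-0.999, -0.054, 0.001], [-0.001, -0.001, -1.0]]
wrist_force: [1.4, 1.6, 4.1]
finger_gap: 0.3
```

>>> {"api": "drive_tool", "payload": {"increments": [[[0.0, 0, 0, 0.004, 0], [0.0, 0, 0, 0.007, 0], [0.0, 0, 0, 0.01, 0], [0.0, 0, 0, 0.01, 0]]]}}

```text
time_s: 11.95
tcp_pos: [448.9, 253.8, 50.9]
ee_rot: [[0.053, -0.999, 0.001], [-0.999, -0.053, 0.001], [-0.001, -0.001, -1.0]]
wrist_force: [-2.6, 1.6, 18.9]
finger_gap: -0.1
```

Flat (18.9 N). Ease slightly and let the bubble settle.

>>> {"api": "drive_tool", "payload": {"increments": [[[0.0, 0, 0, -0.002, 0], [0.0, 0, 0, -0.002, 0], [0.0, 0, 0, -0.002, 0], [0.0, 0, 0, -0.002, 0], [0.0, 0, 0, -0.002, 0], [0.0, 0, 0, -0.002, 0], [0.0, 0, 0, -0.002, 0], [0.0, 0, 0, -0.002, 0]]]}}

```text
time_s: 12.95
tcp_pos: [448.8, 253.8, 51.2]
ee_rot: [[0.053, -0.999, 0.001], [-0.999, -0.053, 0.001], [-0.001, -0.001, -1.0]]
wrist_force: [0.1, 2.7, 10.9]
finger_gap: -0.1
```

>>> {"api": "drive_tool", "payload": {"increments": [[[0.0, 0, 0, 0, 0], [0.0, 0, 0, 0, 0], [0.0, 0, 0, 0, 0], [0.0, 0, 0, 0, 0], [0.0, 0, 0, 0, 0], [0.0, 0, 0, 0, 0], [0.0, 0, 0, 0, 0], [0.0, 0, 0, 0, 0]]]}}

```text
time_s: 13.95
tcp_pos: [448.8, 253.8, 51.2]
ee_rot: [[0.053, -0.999, 0.001], [-0.999, -0.053, 0.001], [-0.001, -0.001, -1.0]]
wrist_force: [0.4, 2.4, 10.8]
finger_gap: 0.3
```

```bash
python3 snap.py w7; python3 - <<'E'
import cv2,numpy as np
im=cv2.imread("pics/w7.png").astype(int);print([int(v) for v in im[10:230,268:286].min(2).mean(1)])
E
```

```text
13.95 [ 29.5  18.5 -16.1  55.3   0.  -63.6] [448.8 253.8  51.2] heading -86.94 [ 0.4  2.4 10.8]
[249, 244, 234, 210, 176, 147, 128, 122, 123, 122, 124, 122, 123, 123, 125, 123, 108, 89, 80, 79, 81, 81, 80, 80, 81, 80, 81, 81, 80, 80, 79, 78, 79, 80, 77, 80, 79, 79, 78, 78, 78, 80, 78, 78, 79, 79, 79, 79, 79, 78, 76, 85, 122, 178, 215, 224, 225, 224, 225, 226, 227, 234, 248, 254, 255, 254, 254, 254, 254, 254, 254, 254, 254, 254, 254, 254, 254, 254, 254, 253, 253, 253, 254, 255, 254, 249, 245, 249, 244, 228, 212, 208, 206, 204, 202, 199, 196, 177, 140, 98, 77, 72, 73, 72, 75, 73, 72, 74, 74, 73, 73, 73, 73, 73, 72, 74, 73, 72, 73, 73, 73, 72, 73, 73, 73, 72, 73, 73, 73, 73, 73, 73, 72, 71, 72, 71, 72, 70, 71, 72, 71, 71, 71, 71, 67, 70, 137, 248, 255, 255, 242, 137, 70, 68, 69, 70, 71, 72, 72, 71, 70, 70, 70, 71, 71, 70, 70, 71, 69, 68, 70, 68, 68, 68, 70, 68, 70, 69, 68, 69, 68, 68, 69, 67, 68, 69, 69, 68, 69, 68, 70, 67, 68, 67, 67, 73, 99, 128, 135, 137, 137, 136, 138, 138, 137, 143, 151, 166, 205, 241, 245, 244, 243, 243, 243, 243, 243, 243, 243, 243]
```

View pics/w7.png

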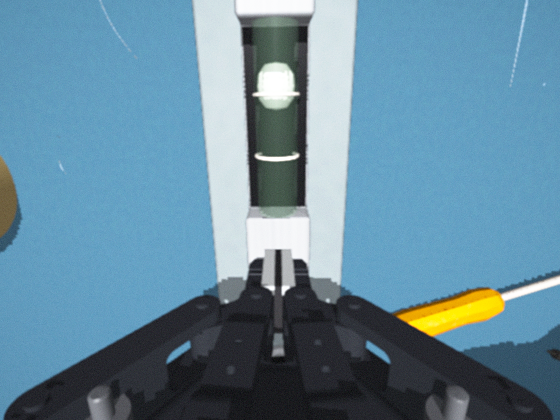

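>>> {"api": "drive_tool", "payload": {"increments": [[[0.0, 0, 0, -0.15, 0], [0.0, 0, 0, -0.3, 0], [0.6, -0.15, 0.003, -0.4, 0], [0.6, -0.32, 0.007, -0.5, 0], [0.6, -0.45, 0.01, -0.5, 0], [0.6, -0.455, 0.01, -0.5, 0], [0.6, -0.455, 0.01, -0.5, 0]]]}}

```text
time_s: 14.88
tcp_pos: [437.8, 388.9, 199.9]
ee_rot: [[0.054, -0.999, -0.001], [-0.999, -0.054, -0.002], [0.001, 0.001, -1.0]]
wrist_force: [0.2, -0.4, 0.1]
finger_gap: 51.3
```

```bash
python3 snap.py w8; python3 -c "
from workcell import manip;print(manip.state()['finger_gap'])"
```

```text
14.875 [ 41.6  22.8  12.2  79.5  -0.  -51.4] [437.8 388.9 199.9] heading -86.93 [ 0.2 -0.4  0.1]
51.40538842513421
```

View pics/w8.png

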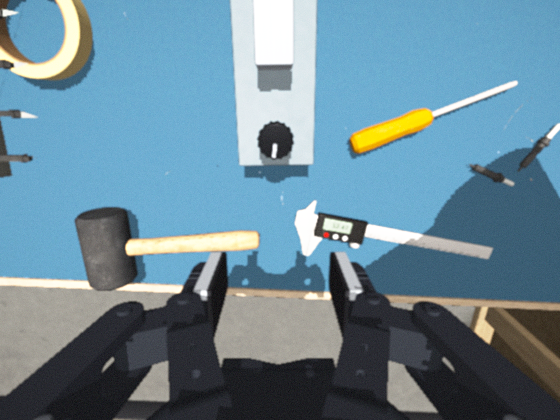

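```bash
python3 - <<'E'
from h import *
import pickle
s,f=pickle.load(open("w8.pkl","rb"));t=(s["tcp_pos"],s["ee_rot"])
g=f["frame"][110:170,245:305].max(2);m=(g<70).astype(np.uint8)
N,L,st,c=cv2.connectedComponentsWithStats(m);i=1+np.argmax(st[1:,4]);
(hc,r)=cv2.minEnclosingCircle(np.argwhere(L==i)[:,::-1].astype(np.int32));uv=np.array(hc)+[245,110];print(uv,r,st[i])
for z in(94,96,98):
    P=plane(ray(f,uv,t),z);print(z,P.round(1),"tool",(t[1].T@(P-t[0])).round(1))
zz=f["z_map"][133:147,268:282];print(np.median(zz))
uv2=(275,136);z=np.median(zz);dc=np.linalg.inv(f["intrinsics"])@[uv[0],uv[1],1];P=(t[0]+t[1]@(f["T_tool_cam"][:3,:3]@(dc*z)+f["T_tool_cam"][:3,3]));print(P)
print("rad mm",r*z/309.2)
# level end
P=plane(ray(f,(274,66),t),92);print("lvl end",P)
o=ray(f,uv,t)
# two-view tri with scene silhouette top centre
E
```

```text
[275.18312836 139.93621445] 18.028099060058594 [ 14  12  34  36 840]
94 [442.3 339.6  94. ] tool [ 49.3  -2.  106. ]
96 [442.3 339.5  96. ] tool [ 49.5  -2.  104. ]
98 [442.3 339.3  98. ] tool [ 49.7  -2.  102. ]
272.79242
[442.31457235 339.51622896  95.25260594]
rad mm 15.905332
lvl end [446.38747153 279.45502862  92.        ]
```

>>> {"api": "drive_tool", "payload": {"increments": [[[0.6, 0.08, -0.003, 0, -0.17], [0.6, 0.165, -0.007, 0.05, -0.34], [0.6, 0.165, -0.007, 0.15, -0.5], [0.6, 0.165, -0.007, 0.25, -0.67], [0.6, 0.165, -0.007, 0.32, -0.75], [0.6, 0.165, -0.007, 0.35, -0.75]]]}}

```text
time_s: 15.68
tcp_pos: [442.5, 338.9, 94.8]
ee_rot: [[0.743, -0.67, -0.001], [-0.67, -0.743, -0.001], [-0.0, 0.002, -1.0]]
wrist_force: [-0.1, 0.2, -0.2]
finger_gap: 51.0
```

```bash
python3 snap.py w9
```

```text
15.675 [  37.5   21.4   -5.2   63.5   -0.  -100.5] [442.5 338.9  94.8] heading -42.04 [-0.1  0.2 -0.2]
```

View pics/w9.png

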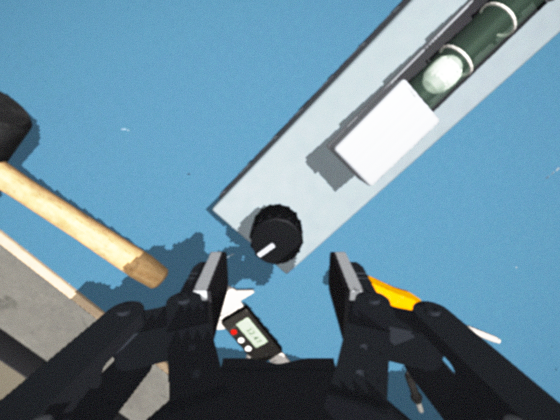

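>>> {"api": "drive_tool", "payload": {"increments": [[[0.6, 0, 0, 0.1, 0], [0.6, 0, 0, 0.16, 0], [0.6, 0, 0, 0.18, 0], [0.6, 0, 0, 0.18, 0]]]}}

```text
time_s: 16.23
tcp_pos: [443.2, 340.3, 42.3]
ee_rot: [[0.743, -0.669, 0.0], [-0.669, -0.743, 0.0], [0.0, -0.0, -1.0]]
wrist_force: [0.2, 0.3, 0.8]
finger_gap: 51.2
```

```bash
python3 snap.py w10;python3 - <<'E'
from h import *
s=manip.state();p,R=s["tcp_pos"],s["ee_rot"]
f=manip.grab_frame("scene");cv2.imwrite("pics/s10.png",cv2.resize(f["frame"][230:370,140:320],None,fx=4,fy=4))
E
```

```text
16.225 [  37.5   23.6  -10.    56.4   -0.  -100.5] [443.2 340.3  42.3] heading -42.01 [0.2 0.3 0.8]
```

View pics/w10.png

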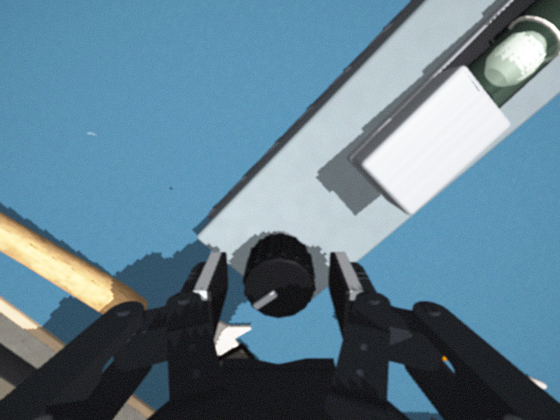

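View pics/s10.png

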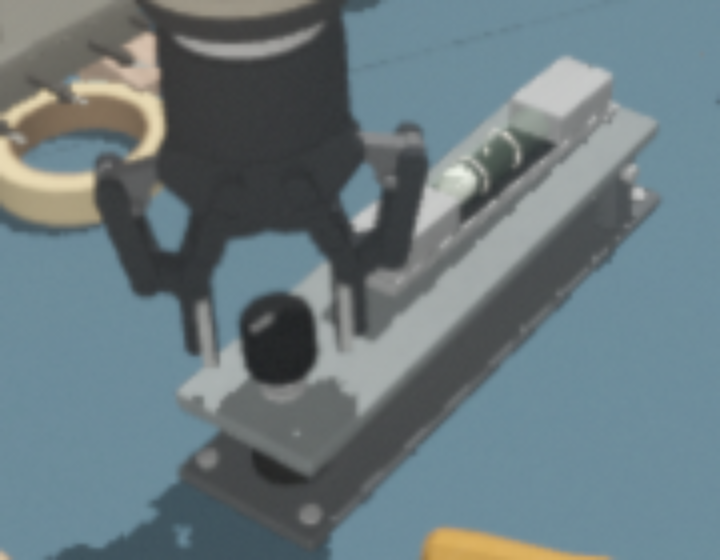

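>>> {"api": "drive_tool", "payload": {"increments": [[[0.2, 0, 0, 0, 0], [0.2, 0, 0, 0, 0], [0.2, 0, 0, 0, 0], [0.2, 0, 0, 0, 0], [0.2, 0, 0, 0, 0]]], "grip_force": 50}}

```text
time_s: 16.95
tcp_pos: [442.9, 340.2, 42.6]
ee_rot: [[0.744, -0.669, 0.0], [-0.669, -0.744, -0.0], [0.0, -0.0, -1.0]]
wrist_force: [-4.6, -5.8, 11.3]
finger_gap: 30.1
```

>>> {"api": "drive_tool", "payload": {"increments": [[[0.2, 0, 0, -0.001, 0.14], [0.2, 0, 0, -0.002, 0.28], [0.2, 0, 0, -0.003, 0.42], [0.2, 0, 0, -0.004, 0.56], [0.2, 0, 0, -0.005, 0.7], [0.2, 0, 0, -0.005, 0.84], [0.2, 0, 0, -0.005, 1.0], [0.2, 0, 0, -0.005, 1.0]]]}}

```text
time_s: 17.95
tcp_pos: [443.2, 339.6, 46.1]
ee_rot: [[-0.21, -0.978, 0.002], [-0.978, 0.21, -0.0], [0.0, -0.002, -1.0]]
wrist_force: [-14.0, -19.1, 46.7]
finger_gap: 30.5
```

```bash
python3 snap.py w11; python3 -c "
from workcell import manip;print(manip.state()['wrist_torque'],manip.state()['wrist_force'])"
```

```text
17.95 [ 37.5  23.3  -9.8  56.8  -0.1 -40.4] [443.2 339.6  46.1] heading -102.13 [-14.  -19.1  46.7]
[-3.71012654  2.76181919  0.08445199] [-14.19065277 -19.01163274  47.29404288]
```

View pics/w11.png

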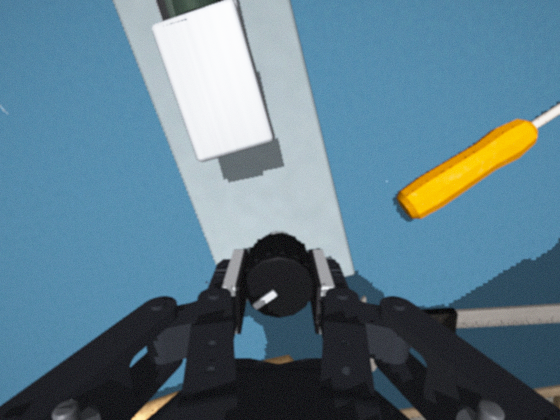

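>>> {"api": "drive_tool", "payload": {"increments": [[[0.2, 0.002, 0.001, -0.01, 0.0], [0.2, 0.004, 0.002, -0.013, 0.0], [0.2, 0.004, 0.002, -0.015, 0.16], [0.2, 0.004, 0.002, -0.017, 0.32], [0.2, 0.004, 0.002, -0.019, 0.48], [0.2, 0.004, 0.002, -0.019, 0.48], [0.2, 0.004, 0.002, -0.019, 0.48]]]}}

```text
time_s: 18.88
tcp_pos: [442.8, 338.8, 48.8]
ee_rot: [[-0.653, -0.757, 0.001], [-0.757, 0.653, -0.001], [0.0, -0.002, -1.0]]
wrist_force: [7.3, -2.6, -9.5]
finger_gap: 30.0
```

>>> {"api": "drive_tool", "payload": {"increments": [[[0.6, 0, 0, 0, 0], [0.6, 0, 0, 0, 0], [0.6, 0, 0, 0, 0], [0.6, 0, 0, -0.15, 0], [0.6, 0, 0, -0.3, 0], [0.6, 0, 0, -0.35, 0], [0.6, 0, 0, -0.35, 0]]]}}

```text
time_s: 19.75
tcp_pos: [442.5, 339.7, 154.4]
ee_rot: [[-0.653, -0.758, 0.001], [-0.758, 0.653, 0.001], [-0.001, -0.0, -1.0]]
wrist_force: [-0.6, 0.3, -0.5]
finger_gap: 51.0
```

```bash
python3 snap.py w12
```

```text
19.75 [ 37.5  19.6   1.1  71.4   0.  -11.8] [442.5 339.7 154.4] heading -130.74 [-0.6  0.3 -0.5]
```

View pics/w12.png

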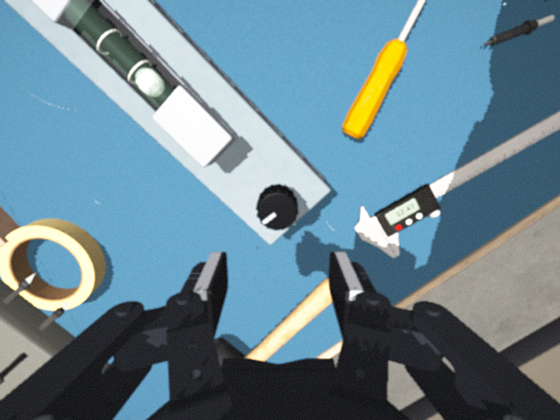

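>>> {"api": "drive_tool", "payload": {"increments": [[[0.0, 0.1, -0.1, 0, -0.16], [0.0, 0.204, -0.203, 0, -0.32], [0.0, 0.204, -0.203, 0.0, -0.48], [0.0, 0.204, -0.203, 0.1, -0.64], [0.0, 0.204, -0.203, 0.2, -0.73], [0.0, 0.204, -0.203, 0.28, -0.73], [0.0, 0.204, -0.203, 0.315, -0.73], [0.0, 0.204, -0.203, 0.32, -0.73]]]}}

```text
time_s: 20.8
tcp_pos: [447.5, 252.8, 57.1]
ee_rot: [[0.053, -0.999, -0.002], [-0.999, -0.053, -0.001], [0.001, 0.002, -1.0]]
wrist_force: [-2.8, -0.6, 4.2]
finger_gap: -0.1
```

>>> {"api": "drive_tool", "payload": {"increments": [[[0.0, 0, 0, 0.004, 0], [0.0, 0, 0, 0.007, 0], [0.0, 0, 0, 0.008, 0], [0.0, 0, 0, 0.008, 0]]]}}

```text
time_s: 21.3
tcp_pos: [448.5, 253.4, 55.8]
ee_rot: [[0.053, -0.999, 0.001], [-0.999, -0.053, 0.001], [-0.0, -0.001, -1.0]]
wrist_force: [-2.3, 0.9, 3.8]
finger_gap: 0.1
```

>>> {"api": "drive_tool", "payload": {"increments": [[[0.0, 0, 0, 0.003, 0], [0.0, 0, 0, 0.005, 0], [0.0, 0, 0, 0.005, 0], [0.0, 0, 0, 0.005, 0]]]}}

```text
time_s: 21.8
tcp_pos: [448.6, 253.6, 54.8]
ee_rot: [[0.054, -0.999, 0.001], [-0.999, -0.054, 0.001], [-0.001, -0.001, -1.0]]
wrist_force: [-6.0, 0.6, 16.8]
finger_gap: 0.0
```

Seated. Ease a touch and let it settle.

>>> {"api": "drive_tool", "payload": {"increments": [[[0.0, 0, 0, -0.001, 0], [0.0, 0, 0, -0.001, 0], [0.0, 0, 0, -0.001, 0], [0.0, 0, 0, -0.001, 0], [0.0, 0, 0, -0.001, 0], [0.0, 0, 0, -0.001, 0], [0.0, 0, 0, -0.001, 0], [0.0, 0, 0, -0.001, 0]]]}}

```text
time_s: 22.8
tcp_pos: [448.6, 253.6, 54.9]
ee_rot: [[0.054, -0.999, 0.001], [-0.999, -0.054, 0.001], [-0.001, -0.001, -1.0]]
wrist_force: [-4.2, 0.8, 13.3]
finger_gap: 0.3
```

>>> {"api": "drive_tool", "payload": {"increments": [[[0.0, 0, 0, 0, 0], [0.0, 0, 0, 0, 0], [0.0, 0, 0, 0, 0], [0.0, 0, 0, 0, 0], [0.0, 0, 0, 0, 0], [0.0, 0, 0, 0, 0], [0.0, 0, 0, 0, 0], [0.0, 0, 0, 0, 0]]]}}

```text
time_s: 23.8
tcp_pos: [448.6, 253.5, 54.9]
ee_rot: [[0.054, -0.999, 0.001], [-0.999, -0.054, 0.001], [-0.001, -0.001, -1.0]]
wrist_force: [-3.8, 1.4, 12.4]
finger_gap: 0.2
```

```bash
python3 snap.py w13; python3 - <<'E'
import cv2,numpy as np
im=cv2.imread("pics/w13.png").astype(int);print([int(v) for v in im[80:180,268:286].min(2).mean(1)])
E
```

```text
23.8 [ 29.5  18.2 -15.9  55.8   0.  -63.6] [448.6 253.5  54.9] heading -86.93 [-3.8  1.4 12.4]
[80, 80, 78, 77, 76, 77, 77, 73, 76, 146, 252, 255, 255, 252, 160, 82, 71, 76, 78, 75, 74, 75, 74, 79, 105, 154, 197, 220, 223, 223, 225, 225, 225, 232, 246, 253, 254, 253, 252, 253, 254, 254, 254, 254, 254, 254, 254, 254, 254, 254, 254, 254, 253, 252, 252, 253, 252, 247, 239, 234, 225, 211, 205, 204, 200, 193, 166, 115, 79, 71, 72, 73, 69, 85, 169, 254, 255, 255, 205, 96, 66, 68, 70, 70, 71, 70, 72, 70, 70, 72, 71, 70, 71, 71, 71, 71, 70, 71, 71, 71]
```

View pics/w13.png

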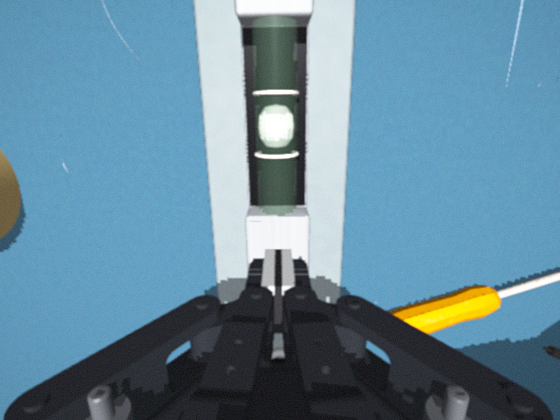

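```bash
python3 - <<'E'
from h import *
a=cv2.imread("pics/scene0.png")
f=manip.grab_frame("scene");cv2.imwrite("pics/s14.png",f["frame"])
print(manip.state()["wrist_force"],manip.state()["time_s"])
E
```

```text
[-4.26048069  0.83346597 13.66239053] 23.9
```

View pics/s14.png

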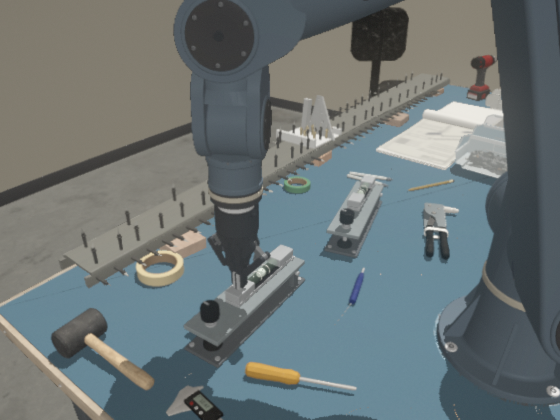

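```bash
python3 - <<'E'
from h import *
f=manip.grab_frame("side");cv2.imwrite("pics/d14.png",f["frame"])
E
```

```text
(no output)
```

View pics/d14.png

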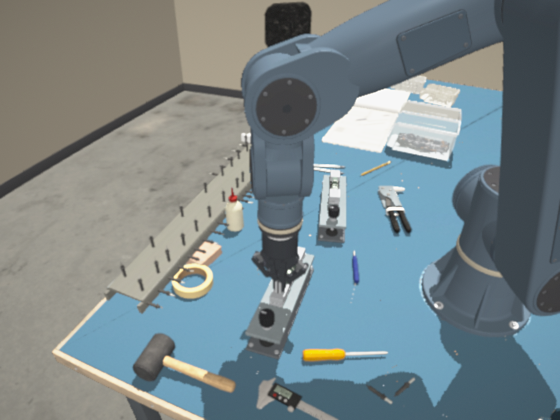

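The bottle still stands at (234,213) and the tan tape lies at (193,281), both where they began; the fingers are on the near shelf's level.

```bash
python3 -c "
from workcell import manip;print(manip.sign_off())"
```

```text
the job is handed in; nothing more can be done
None
```

The tilted shelf is now level, and I handed the job in at about 24 s with its spirit level still pressed flat.

- **Which shelf:** I pressed both levels. The far shelf's bubble (knob near x 421, y -92) was centred, so I left its knob alone. The near shelf's bubble (knob at x 442, y 340) sat about 18.5 mm towards the pivot, so its foot was low.
- **Turn:** I turned the near shelf's knob about 89° clockwise in one grip, let go, and pressed that level again.
- **Last check:** with about 13 N on the level, 2 s after it seated, the bubble stood between the lines. It measured about +0.8 mm off centre; the limit is 4 mm. In the last camera views the bottle, tapes and tools looked where they began.

**What disagreed with the text:**
- **Fingertips:** the closed fingertips are really about 30 mm behind the reported TCP, not 8 mm ahead of it. All three cameras and the contact force showed this, so I worked with the measured value.
- **Knob rise:** the knob rose more during the turn than I allowed for, and the upward force on the gripped fingers reached about 47 N. That was midway through the turn, as a wrist reading on the pads; I eased it off by lifting the tool about 4 mm before finishing. The wrist limit is 120 N. The 40 N limit is for the gripper's body, and I saw no sign that the body touched anything.

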